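# Lean the rinsed spotting tile on the draining rest

### The job

The white spotting tile has been rinsed and must drain. Lift it out of the steel rack and lean it on the red draining rest, lower edge down on the red base between the front lip and the steel bar, roughly centred and square to the bar, so that it tilts back and rests on the bar; then let go. Do not drop it, and leave the blue tile standing in the rack.

Things in the scene. Friction and masses are not known exactly. Their poses are not given: they have to be found in the camera images.
- white_tile: White porcelain tile, 12 mm thick (its x), 110 wide (y), 150 high (z), about 0.42 kg, 12 round grey wells on its -x face. Starts upright in one slot of the rack, same yaw as the rack. Origin: centre of its underside; z up to its top edge. Its top 114 mm stands free, to pinch across the thickness from above. Either broad face may rest on the bar.
- blue_tile: Deep blue tile of the same size, shape and axes, standing in the other slot of the rack. It is to be left there.
- rack: Steel rack fixed to the bench, 262 mm long (its y), 50 deep (x), 44 high; place and yaw vary. Two slots end to end, centred at y = -66 and +66 mm, floor 8 mm above the bench, 17 mm wide (x), 118 long (y), walls 36 mm deep: lift tiles straight up. Origin: on the bench under its middle; x across the slots, roughly away from the robot.
- rest: Fixed red rest; place, yaw and side vary. Origin on the bench; x runs from lip to bar, roughly away from the robot; z up. In mm: base x -45 to 55, y -90 to 90, top z 10. Lip x -35 to -27, top z 22. Steel bar, 12 thick, along y at x 30, z 85, on posts at y -82 and 82. A tile leaning 18 deg off upright has its origin at x -6, z 12; foot against the lip: 28 deg.
Things that resemble listed ones, but are neither listed nor needed, are in the scene too. What is meant by the blue_tile is not green or pink, and is the larger of those in its own colour.

How it is judged (in metres and radians):
At the end, for the whole second after the job is handed in: White tile at rest, released: foot on the red base between lip and bar, within 35 mm of the middle along the bar, square to it within 15 degrees, leaning back on the bar 5 to 35 degrees from upright. Blue tile upright (within 15 degrees), within 30 mm of its start (x of white_tile in the frame of rest between -0.03 and 0.022 m and y of white_tile in the frame of rest between -0.035 and 0.035 m and z of white_tile in the frame of rest between 0.005 and 0.022 m and angle between white_tile's own z axis and vertical between 0.087 and 0.61 rad and angle between the y axis of white_tile and the y axis of rest, either way round below 0.26 rad and contact force between white_tile and rest above 0.5 N and linear speed of white_tile below 0.02 m/s and angular speed of white_tile below 0.1 rad/s and distance of blue_tile from where it was at the start of the episode below 0.03 m and angle between blue_tile's own z axis and vertical below 0.26 rad); the robot touches nothing.
It fails at once if the white tile is dropped (it moves faster than 0.7 m/s with no finger on it) (linear speed of white_tile above 0.7 m/s and contact force between the fingers and white_tile below 0.05 N).
It fails at once if the blue tile is pulled out of the rack or carried off (moved more than 30 mm) (distance of blue_tile from where it was at the start of the episode above 0.03 m).
It also fails if it takes over 48 s, if anything falls off the work surface, if the arm or the gripper's body presses on something with over 40 N, if the wrist force passes 120 N, or if a joint passes its speed limit or range.

### The arm

A 6-joint arm with a two-finger parallel gripper is mounted at the origin on the work surface. World frame = base frame: x ahead of the robot, y to its left, z up, the work surface at z = 0. Lengths are in mm, angles in rad, forces in N, time in s.
With the tool pointing down it reaches from about 275 to 825 mm from the base axis. Payload 4.9 kg.
Tool frame: the origin (TCP) lies at the very end of the fingers, on their centre line; the grasp point (between the pads) lies r.grasp_offset behind it (r.grasp_offset is the distance from the TCP to the grasp point, in mm); z points along the fingers, y is the direction in which the jaws open and shut (so a half turn about z gives the same grasp; the last joint's range is limited). The gripper opens to 85 mm and grips with 20 to 120 N. Pads are 22 mm wide; open, the fingers measure 114 mm over their backs; the gripper's body (76 mm by 85 mm) begins 54 mm behind the grasp point. The pads swing forward as they close: fully open they stand 13 mm farther back than shut.
Start: joints at [-0.134, 0.326, -0.193, 1.052, 0, 1.437], TCP at [550.017, 0.009, 231.281] pointing down, gripper open.
Joint ranges: [-2.65, 2.65], [-0.97, 1.79], [-1.3, 1.35], [-1.93, 2.1], [-1.47, 1.37], [-3.14, 3.14]. Speed limits (rad/s): [2.57, 2.57, 3.14, 3.14, 3.14, 3.14].

### API

Orientations are given as [roll, pitch, yaw] about the fixed x, y, z axes, in that order (R = Rz(yaw) Ry(pitch) Rx(roll)).
In Python, from workcell import r gives the robot as it stands. The module is installed in compiled form; this text tells all that it offers.
- The arm moves only by the tool servo_tool, never from a script. Its argument "plan" is a list of rows, each an object of numbers: "gripper": the closure in counts, from 0 (fully open) to 255 (shut); "x", "y", "z": the shift along the tool's x, y, z in m; "turn": the turn about the tool's z in rad. A call has 1 to 8 rows; each row is the pose to reach, as a shift and turn from the pose measured when the call began, along the tool's axes at that moment; what a row does not reach only later rows make up. A row lasts 1/8 s, in which the tool goes at most 62.5 mm and 10.7 degrees, less where a joint would pass 70% of its speed; a pose out of reach is approached as far as the arm can. A call with a gripper value outside its range is refused whole. The fingers move at their own pace and stop on an object; "newtons" is the grip in N (left out, the last holds). Time passes only in rows, so rows that repeat a pose let the fingers close. It gives the time, the measured TCP pose, the force and the opening at its end, in the units of the state.
- r.get_state(): the state, without advancing time (a new reading comes with each control period).
- r.camera(name): name is "scene" or "side" or "wrist"; returns a dict with "image" (420x560x3 uint8, blue, green, red), "fx", "fy", "cx", "cy" (pixels), "R" (3x3) and "t" (3): a world point X has camera coordinates R X + t. Camera axes: x right, y down, z forward; pixel columns grow to the right and rows downward; lengths in mm; the calibration is good to about 2 mm. A picture is of the moment at which its call begins. There is no depth.
- r.close_job(): hands the job in, once; it reports no verdict.
The state is a dict: "clock": time; "qpos": joint angles; "joint_vel": joint speeds; "tau": joint torques, N m; "ee_pos": TCP position; "tool_rot": TCP orientation; "contact_force": force on the tool from outside, world axes, zero at the start; "moment": the same for the moment, N m; "grip_width": finger opening in mm.
Only numpy, scipy, OpenCV 4.12 (cv2) and the standard library are available. Lean on these libraries where they do the work, as an engineer would, in place of code of your own. Each camera call takes 0.05 s, during which the arm holds its last target.

## Working session

There is one attempt and no reset: what is moved stays moved. The work goes in short steps, Python scripts to look and compute and a tool call to move; the robot and the scene stay as the last step left them, time stands still between calls to the robot, and variables do not carry over. Pictures are saved under pics/ and viewed, and the job is handed in when it is done.

Besides the shell and the picture viewer there is one more tool, called after "Call:" by a JSON object that holds its "method" and its "body", one argument or row to a line. servo_tool: Moves the arm, as the interface text tells. Its arguments: {"type":"object","properties":{"plan":{"type":"array","items":{"type":"object","properties":{"gripper":{"type":"number"},"x":{"type":"number"},"y":{"type":"number"},"z":{"type":"number"},"turn":{"type":"number"}}}},"newtons":{"type":"number"}},"required":["plan"]}

```bash
mkdir -p pics; cat > h.py <<'E'
import numpy as np, cv2, pickle
from workcell import r
def snap(n,f):
    c=r.camera(n); cv2.imwrite(f'pics/{f}.png',c['image']); pickle.dump(c,open(f'pics/{f}.pkl','wb')); return c
def ld(f): return pickle.load(open(f'pics/{f}.pkl','rb'))
def proj(c,X):
    X=np.atleast_2d(X); p=X@np.array(c['R']).T+np.array(c['t']); return np.c_[c['fx']*p[:,0]/p[:,2]+c['cx'],c['fy']*p[:,1]/p[:,2]+c['cy']]
def onz(c,u,v,z):
    R=np.array(c['R']);t=np.array(c['t']);o=-R.T@t;d=R.T@np.array([(u-c['cx'])/c['fx'],(v-c['cy'])/c['fy'],1]);return o+d*(z-o[2])/d[2]
def crop(f,x0,y0,x1,y1,s,out):
    i=cv2.imread(f'pics/{f}.png')[y0:y1,x0:x1]; cv2.imwrite(f'pics/{out}.png',cv2.resize(i,None,fx=s,fy=s,interpolation=cv2.INTER_CUBIC))
E
python3 - <<'E'
from h import *
for n in("scene","side","wrist"):
    c=snap(n,n+"0"); R=np.array(c['R']);print(n,c['fx'],-R.T@np.array(c['t']),R[2])
print(r.get_state(),r.grasp_offset)
E
```

```text
scene 380.5550136271632 [947.93764992 191.74741198 475.39095191] [-0.63371011 -0.30029388 -0.71290608]
side 520.5738384842367 [ 265.45018422 -827.05603331  725.9794299 ] [ 0.2651353   0.74263006 -0.61498281]
wrist 337.87485123800883 [549.13485385  72.08038923 372.33329931] [-0.00192499 -0.28463306 -0.95863461]
{'clock': 0.15, 'qpos': array([-1.34194095e-01,  3.26757492e-01, -1.93321404e-01,  1.05198082e+00,
        3.17987410e-05,  1.43659116e+00]), 'joint_vel': array([ 0.00016335, -0.00234708,  0.0026889 , -0.00104229, -0.00096298,
        0.0009899 ]), 'tau': array([ 1.04211274e-03, -4.43704247e+01,  2.62664723e+01,  1.04285317e-02,
       -1.23322516e-04, -3.51401161e-05]), 'ee_pos': array([5.49586610e+02, 8.02513096e-02, 2.30702941e+02]), 'tool_rot': array([-3.14034488e+00, -2.00558125e-04,  1.57080725e+00]), 'contact_force': array([-0.17119267, -0.85637801,  0.17297186]), 'moment': array([ 0.04502321, -0.04612743,  0.01666281]), 'grip_width': 85.40016422333932} 18.700000000000003
```

View pics/scene0.png

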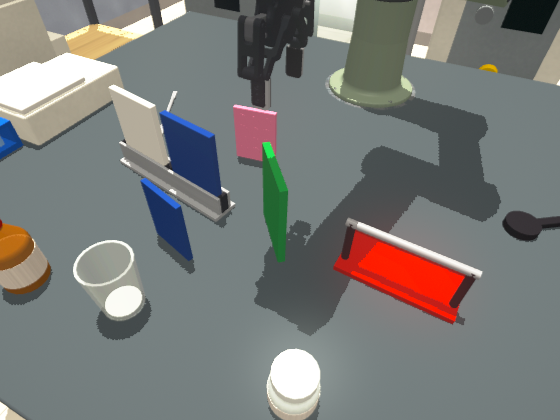

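View pics/side0.png

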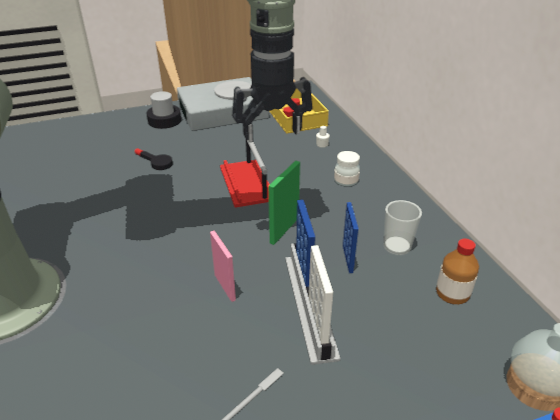

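View pics/wrist0.png

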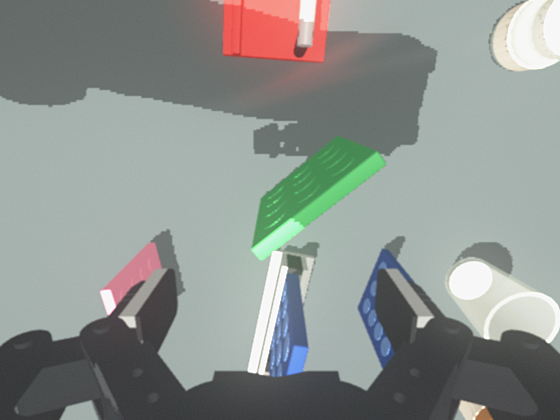

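The pieces that could be mistaken for the targets are:
- **White:** only the tile in the rack, at scene (140,125) / side (320,295). The white jars at scene (295,380) and (122,300) are not tiles.
- **Blue:** the rack tile at scene (190,150) is the larger one, so it is blue_tile. The loose, smaller one at scene (165,218) is a distractor.
- **Green and pink:** the tiles at scene (275,200) and (255,135) are also distractors.

I'll check with close crops.

```bash
python3 - <<'E'
from h import *
crop('scene0',95,75,245,225,5,'c1'); i=cv2.imread('pics/c1.png');cv2.imwrite('pics/c1.png',cv2.resize(i,(600,600)))
crop('side0',270,190,350,370,3.3,'c2')
crop('scene0',320,205,490,330,4.6,'c3')
crop('side0',210,130,280,215,7,'c4')
E
```

```text
(no output)
```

View pics/c1.png

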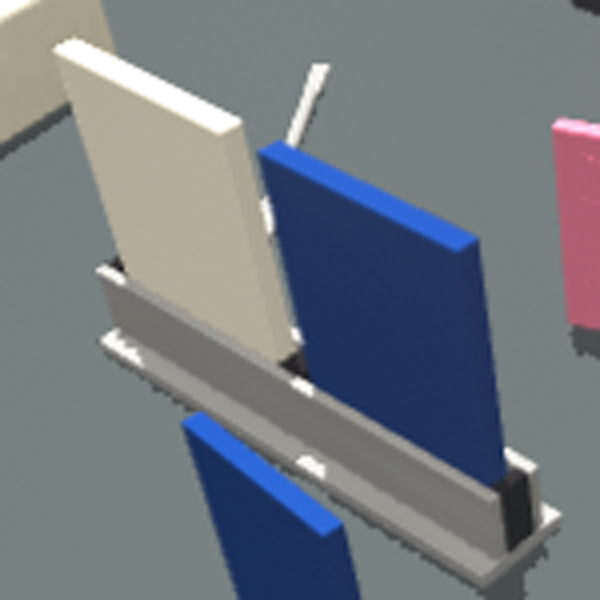

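View pics/c2.png

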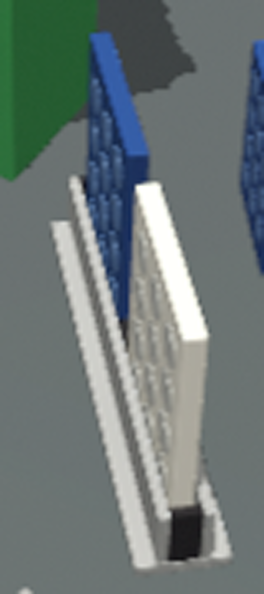

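View pics/c3.png

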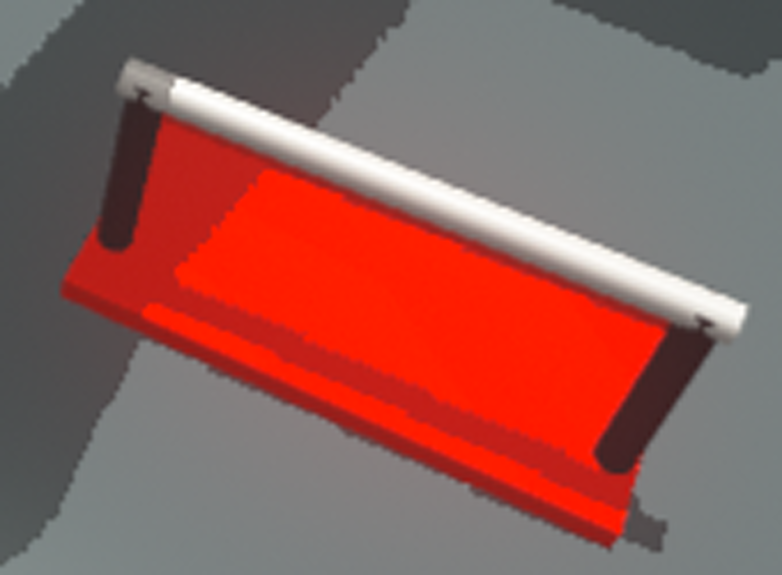

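View pics/c4.png

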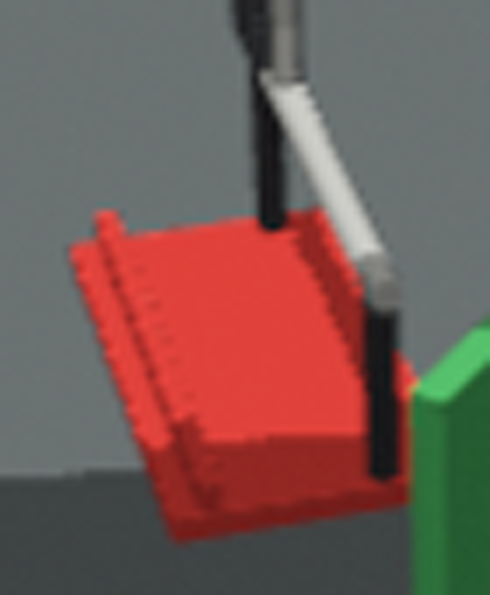

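```bash
cat > fit.py <<'E'
from h import *
from scipy.optimize import least_squares
S=ld('scene0');D=ld('side0')
def w(p,P): 
    P=np.array(P,float);c,s=np.cos(p[2]),np.sin(p[2]);return np.c_[p[0]+c*P[:,0]-s*P[:,1],p[1]+s*P[:,0]+c*P[:,1],P[:,2]]
def fit(obs,x0):
    f=lambda p:np.concatenate([(proj(c,w(p,[P]))[0]-uv) for c,P,uv in obs])
    o=least_squares(f,x0,loss='soft_l1');print(np.round(o.x,3),np.degrees(o.x[2]));print(np.round(f(o.x).reshape(-1,2),1).tolist());return o.x
c1=lambda u,v:np.array([95+u/4,75+v/4]);c2=lambda u,v:np.array([270+u/3.3,190+v/3.3])
c3=lambda u,v:np.array([320+u/4.6,205+v/4.6]);c4=lambda u,v:np.array([210+u/7,130+v/7])
rack=[(S,(6,-121,158),c1(55,47)),(S,(-6,-121,158),c1(76,38)),(S,(6,-11,158),c1(220,132)),(S,(-6,-11,158),c1(242,122)),
(S,(6,11,158),c1(258,152)),(S,(6,121,158),c1(460,250)),(S,(-6,121,158),c1(480,238)),
(D,(-6,-121,158),c2(183,338)),(D,(6,-121,158),c2(207,335)),(D,(-6,-11,158),c2(136,188)),(D,(6,-11,158),c2(157,185)),(D,(-6,121,158),c2(91,38)),(D,(6,121,158),c2(110,35))]
rest=[(S,(55,-90,10),c3(66,283)),(S,(55,90,10),c3(615,535)),(S,(30,-82,91),c3(145,72)),(S,(30,82,91),c3(715,300)),
(D,(-45,-90,10),c4(172,515)),(D,(-45,90,10),c4(72,250)),(D,(55,90,10),c4(325,210)),(D,(55,-90,10),c4(412,483))]
if __name__=='__main__':
    fit(rack,[500,-300,0]);fit(rest,[550,100,0])
    for z in(0,75): print(onz(S,276,255,0),onz(S,266,146,150),onz(S,284,188,150))
E
python3 fit.py
```

```text
[ 5.46721e+02 -2.13589e+02 -1.99000e-01] -11.401871684137173
[[-1.3, -0.5], [-0.5, -0.8], [-0.6, -0.5], [-0.1, -1.1], [-1.0, -0.9], [-1.0, 0.1], [-0.1, -0.6], [-0.7, -0.8], [-0.2, -0.8], [-0.6, -2.5], [0.0, -2.3], [-0.7, -2.6], [-0.2, -2.3]]
[ 5.50112e+02  2.13735e+02 -7.10000e-02] -4.042890658415105
[[-1.6, -1.1], [1.1, -0.2], [0.8, -0.3], [-0.3, -0.2], [-0.0, 0.7], [-0.2, -1.0], [1.1, -0.9], [7.1, -1.6]]
[612.46253626  31.4675779    0.        ] [547.08668849 -19.04518541 150.        ] [616.95194558  43.15391914 150.        ]
[612.46253626  31.4675779    0.        ] [547.08668849 -19.04518541 150.        ] [616.95194558  43.15391914 150.        ]
```

The crops confirm it: the white tile is in the rack's -y slot and the larger blue tile in the +y slot. The rack fits at (547, -214), yaw -0.199. The rest fits at (550, 214), yaw -0.071. Next I'll move above the white tile at (533.6, -278.3).

Call:
{"method": "servo_tool", "body": {
  "plan": [
    {"x": -0.055, "y": -0.003, "turn": 0.05, "gripper": 0},
    {"x": -0.11, "y": -0.006, "turn": 0.1, "gripper": 0},
    {"x": -0.165, "y": -0.01, "turn": 0.15, "gripper": 0},
    {"x": -0.22, "y": -0.013, "turn": 0.199, "gripper": 0},
    {"x": -0.26, "y": -0.016, "turn": 0.199, "gripper": 0},
    {"x": -0.278, "y": -0.016, "turn": 0.199, "gripper": 0},
    {"x": -0.278, "y": -0.016, "turn": 0.199, "gripper": 0},
    {"x": -0.278, "y": -0.016, "turn": 0.199, "gripper": 0}
  ],
  "newtons": 50
}}

```text
validation failed for argument at $.pl...
```

```bash
python3 - <<'E'
from h import *
s=r.get_state();print(s['ee_pos'],s['tool_rot'],s['qpos'])
snap('wrist','w1');snap('side','s1')
E
```

```text
[5.49586610e+02 8.02513096e-02 2.30702941e+02] [-3.14034488e+00 -2.00558125e-04  1.57080725e+00] [-1.34194095e-01  3.26757492e-01 -1.93321404e-01  1.05198082e+00
  3.17987410e-05  1.43659116e+00]
```

View pics/w1.png

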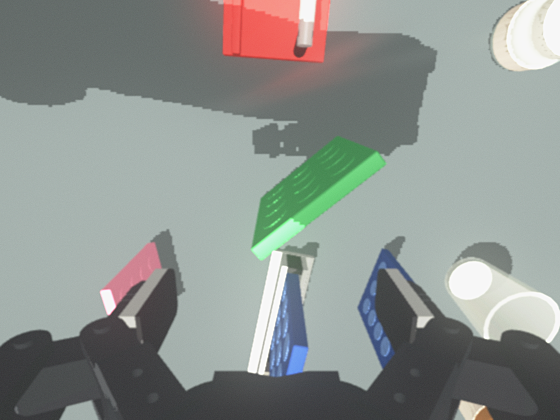

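View pics/s1.png

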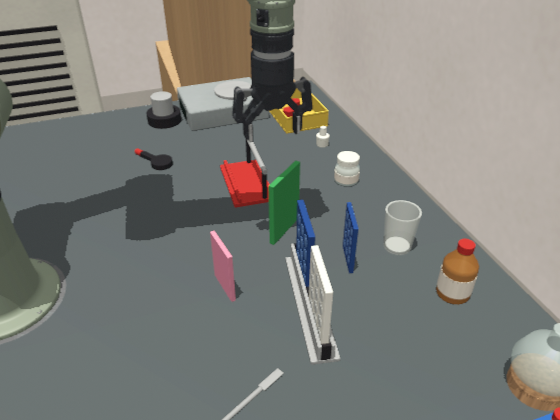

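The call was refused and nothing moved. I'll give every field in each row.

Call:
{"method": "servo_tool", "body": {
  "plan": [
    {"x": -0.055, "y": -0.003, "z": 0.0, "turn": 0.05, "gripper": 0},
    {"x": -0.11, "y": -0.006, "z": 0.0, "turn": 0.1, "gripper": 0},
    {"x": -0.165, "y": -0.01, "z": 0.0, "turn": 0.15, "gripper": 0},
    {"x": -0.22, "y": -0.013, "z": 0.0, "turn": 0.2, "gripper": 0},
    {"x": -0.26, "y": -0.016, "z": 0.0, "turn": 0.2, "gripper": 0},
    {"x": -0.278, "y": -0.016, "z": 0.0, "turn": 0.2, "gripper": 0},
    {"x": -0.278, "y": -0.016, "z": 0.0, "turn": 0.2, "gripper": 0},
    {"x": -0.278, "y": -0.016, "z": 0.0, "turn": 0.2, "gripper": 0}
  ],
  "newtons": 50
}}

```text
clock: 1.25
ee_pos: [533.8, -276.5, 230.8]
tool_rot: [-3.14, -0.001, 1.372]
contact_force: [0.3, 0.5, -0.2]
grip_width: 85.7
```

```bash
python3 - <<'E'
from h import *
c=snap('wrist','w2');snap('side','s2')
from fit import w,rack
p=[546.72,-213.59,-.199]
print(proj(c,w(p,[(-6,-121,158),(6,-121,158),(-6,-11,158),(6,-11,158),(-6,11,158),(6,121,158)])))
E
```

```text
[[ 268.76295468  298.59859726]
 [ 285.49805959  298.60365128]
 [ 267.62298779  142.61947833]
 [ 286.83646323  142.61196383]
 [ 267.35324232  105.71080873]
 [ 289.07894167 -118.75014173]]
```

View pics/w2.png

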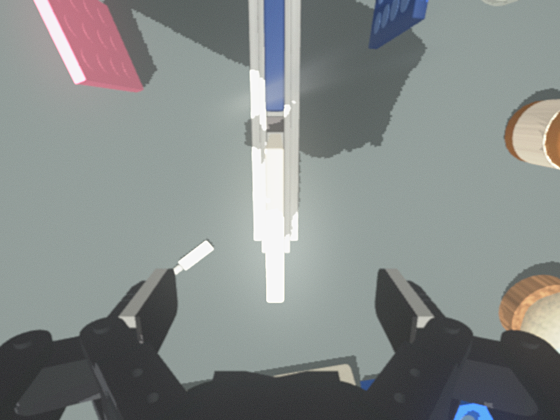

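View pics/s2.png

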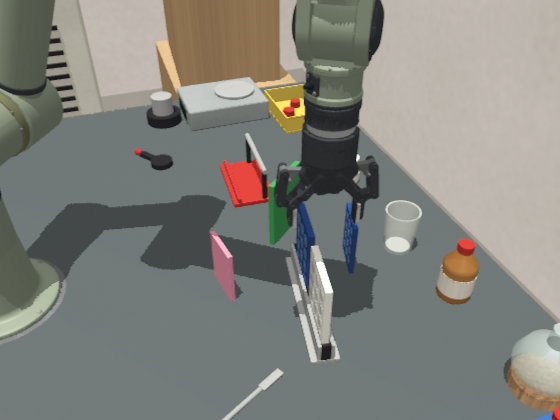

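The wrist view shows the white tile's top edge at (275,135)–(275,302), between the open fingers and square to them. That is within 2 mm of the prediction, so I'll descend and grip.

Call:
{"method": "servo_tool", "body": {
  "plan": [
    {"x": -0.002, "y": -0.001, "z": 0.03, "turn": 0.0, "gripper": 0},
    {"x": -0.002, "y": -0.001, "z": 0.06, "turn": 0.0, "gripper": 0},
    {"x": -0.002, "y": -0.001, "z": 0.085, "turn": 0.0, "gripper": 0},
    {"x": -0.002, "y": -0.001, "z": 0.105, "turn": 0.0, "gripper": 0},
    {"x": -0.002, "y": -0.001, "z": 0.112, "turn": 0.0, "gripper": 0},
    {"x": -0.002, "y": -0.001, "z": 0.112, "turn": 0.0, "gripper": 0},
    {"x": -0.002, "y": -0.001, "z": 0.112, "turn": 0.0, "gripper": 120},
    {"x": -0.002, "y": -0.001, "z": 0.112, "turn": 0.0, "gripper": 160}
  ],
  "newtons": 50
}}

```text
clock: 2.35
ee_pos: [533.1, -278.4, 119.9]
tool_rot: [3.141, 0.0, 1.373]
contact_force: [-0.6, -0.0, 0.2]
grip_width: 51.9
```

Call:
{"method": "servo_tool", "body": {
  "plan": [
    {"x": 0, "y": 0, "z": 0, "turn": 0, "gripper": 200},
    {"x": 0, "y": 0, "z": 0, "turn": 0, "gripper": 255},
    {"x": 0, "y": 0, "z": 0, "turn": 0, "gripper": 255},
    {"x": 0, "y": 0, "z": 0, "turn": 0, "gripper": 255},
    {"x": 0, "y": 0, "z": 0, "turn": 0, "gripper": 255}
  ],
  "newtons": 50
}}

```text
clock: 2.98
ee_pos: [533.3, -278.6, 120.4]
tool_rot: [3.14, 0.001, 1.373]
contact_force: [-1.0, -0.6, 4.9]
grip_width: 11.2
```

It grips at 11.2 mm opening. I'll lift straight up.

Call:
{"method": "servo_tool", "body": {
  "plan": [
    {"x": 0, "y": 0, "z": -0.015, "turn": 0, "gripper": 255},
    {"x": 0, "y": 0, "z": -0.035, "turn": 0, "gripper": 255},
    {"x": 0, "y": 0, "z": -0.06, "turn": 0, "gripper": 255},
    {"x": 0, "y": 0, "z": -0.09, "turn": 0, "gripper": 255},
    {"x": 0, "y": 0, "z": -0.12, "turn": 0, "gripper": 255},
    {"x": 0, "y": 0, "z": -0.15, "turn": 0, "gripper": 255},
    {"x": 0, "y": 0, "z": -0.18, "turn": 0, "gripper": 255},
    {"x": 0, "y": 0, "z": -0.18, "turn": 0, "gripper": 255}
  ],
  "newtons": 60
}}

```text
clock: 3.98
ee_pos: [533.9, -278.9, 302.4]
tool_rot: [3.137, 0.002, 1.373]
contact_force: [0.0, -0.8, -5.8]
grip_width: 11.0
```

```bash
python3 - <<'E'
from h import *
c=snap('side','s3')
print(r.get_state()['ee_pos'])
E
```

```text
[ 533.19653074 -278.43837554  300.39088435]
```

View pics/s3.png

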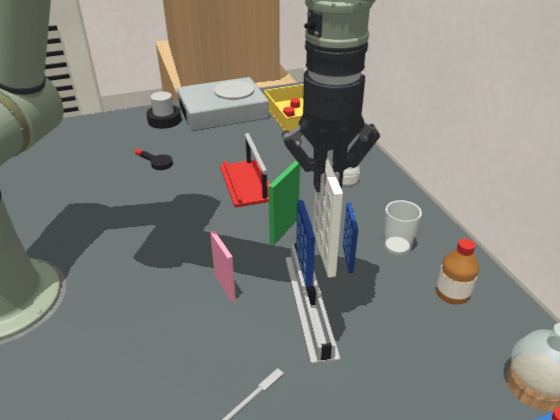

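Call:
{"method": "servo_tool", "body": {
  "plan": [
    {"x": 0.02, "y": -0.004, "z": 0, "turn": 0, "gripper": 255},
    {"x": 0.055, "y": -0.01, "z": 0, "turn": -0.02, "gripper": 255},
    {"x": 0.1, "y": -0.018, "z": 0, "turn": -0.04, "gripper": 255},
    {"x": 0.145, "y": -0.026, "z": 0, "turn": -0.06, "gripper": 255},
    {"x": 0.19, "y": -0.035, "z": 0, "turn": -0.08, "gripper": 255},
    {"x": 0.23, "y": -0.042, "z": 0, "turn": -0.1, "gripper": 255},
    {"x": 0.26, "y": -0.047, "z": 0, "turn": -0.127, "gripper": 255},
    {"x": 0.27, "y": -0.049, "z": 0, "turn": -0.127, "gripper": 255}
  ],
  "newtons": 60
}}

```text
clock: 5.03
ee_pos: [536.7, -1.4, 298.5]
tool_rot: [-3.14, 0.0, 1.503]
contact_force: [-0.1, -0.4, -4.4]
grip_width: 11.2
```

Call:
{"method": "servo_tool", "body": {
  "plan": [
    {"x": 0.03, "y": -0.001, "z": 0, "turn": 0.003, "gripper": 255},
    {"x": 0.07, "y": -0.003, "z": 0, "turn": 0.003, "gripper": 255},
    {"x": 0.115, "y": -0.005, "z": 0, "turn": 0.003, "gripper": 255},
    {"x": 0.16, "y": -0.007, "z": 0, "turn": 0.003, "gripper": 255},
    {"x": 0.195, "y": -0.008, "z": 0, "turn": 0.003, "gripper": 255},
    {"x": 0.21, "y": -0.009, "z": 0, "turn": 0.003, "gripper": 255},
    {"x": 0.2155, "y": -0.009, "z": 0, "turn": 0.003, "gripper": 255},
    {"x": 0.2155, "y": -0.009, "z": 0, "turn": 0.003, "gripper": 255}
  ],
  "newtons": 60
}}

```text
clock: 6.02
ee_pos: [542.3, 213.4, 298.1]
tool_rot: [-3.139, 0.001, 1.499]
contact_force: [-0.3, -0.6, -4.7]
grip_width: 11.2
```

```bash
python3 - <<'E'
from h import *
from fit import w
p=[550.1,213.7,-.071]
for n in('side','scene','wrist'):
    c=snap(n,n+'4');print(n,proj(c,w(p,[(-45,-90,10),(-45,90,10),(55,90,10),(30,-82,91),(30,82,91)])).round().tolist())
print(r.get_state()['ee_pos'])
E
```

```text
side [[235.0, 204.0], [220.0, 165.0], [258.0, 159.0], [264.0, 168.0], [248.0, 134.0]]
scene [[358.0, 224.0], [469.0, 269.0], [455.0, 321.0], [352.0, 220.0], [475.0, 270.0]]
wrist [[249.0, 235.0], [246.0, 94.0], [329.0, 94.0], [311.0, 253.0], [315.0, 99.0]]
[542.49773845 213.04341319 298.49128207]
```

View pics/wrist4.png

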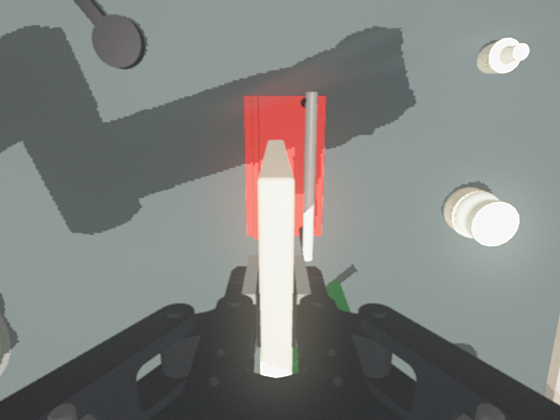

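View pics/scene4.png

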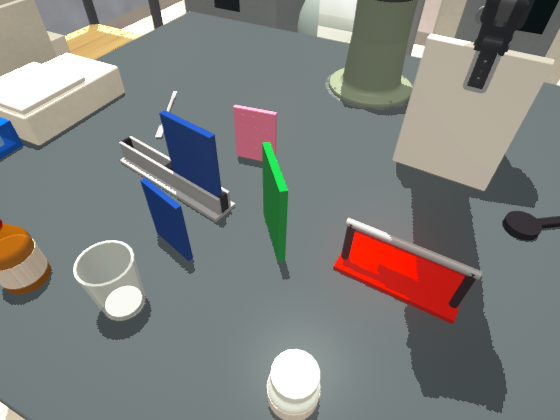

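View pics/side4.png

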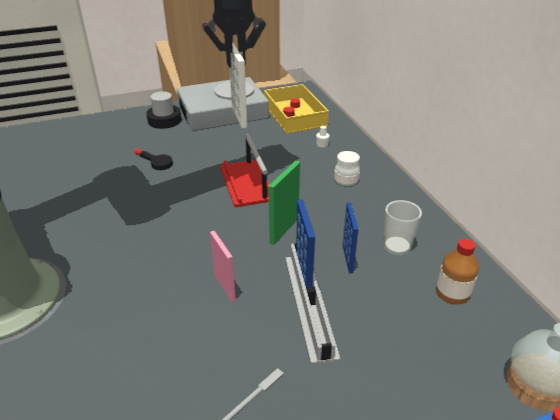

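The wrist view shows the red base at (245–326, 97–237), within about 2 mm of the prediction. The tile hangs square over the gap between lip and bar. Next I'll descend to about 8 mm above the base.

Call:
{"method": "servo_tool", "body": {
  "plan": [
    {"x": 0.001, "y": 0, "z": 0.03, "turn": 0, "gripper": 255},
    {"x": 0.001, "y": 0, "z": 0.065, "turn": 0, "gripper": 255},
    {"x": 0.001, "y": 0, "z": 0.1, "turn": 0, "gripper": 255},
    {"x": 0.001, "y": 0, "z": 0.13, "turn": 0, "gripper": 255},
    {"x": 0.001, "y": 0, "z": 0.15, "turn": 0, "gripper": 255},
    {"x": 0.001, "y": 0, "z": 0.163, "turn": 0, "gripper": 255},
    {"x": 0.001, "y": 0, "z": 0.168, "turn": 0, "gripper": 255},
    {"x": 0.001, "y": 0, "z": 0.168, "turn": 0, "gripper": 255}
  ],
  "newtons": 60
}}

```text
clock: 7.18
ee_pos: [542.6, 213.8, 130.8]
tool_rot: [-3.14, 0.001, 1.498]
contact_force: [1.1, -0.2, -3.9]
grip_width: 11.5
```

```bash
python3 - <<'E'
from h import *
for n in('side','scene'): snap(n,n+'5')
print(r.get_state()['ee_pos'])
crop('side5',190,90,310,220,4.5,'c5');crop('scene5',320,100,520,330,2.6,'c6')
E
```

```text
[542.99419735 214.04176261 131.39000418]
```

View pics/c5.png

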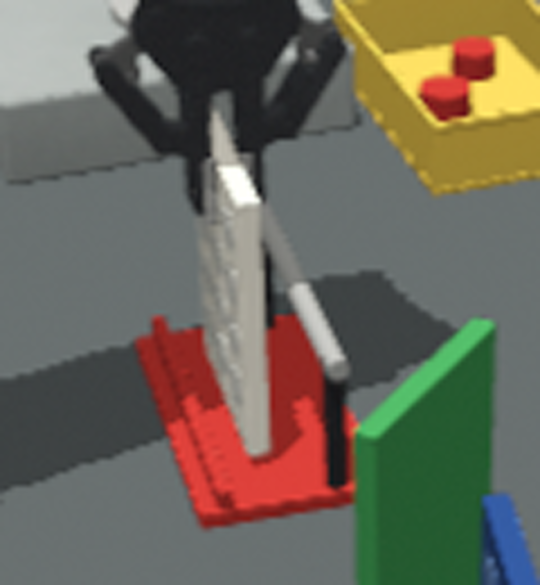

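View pics/c6.png

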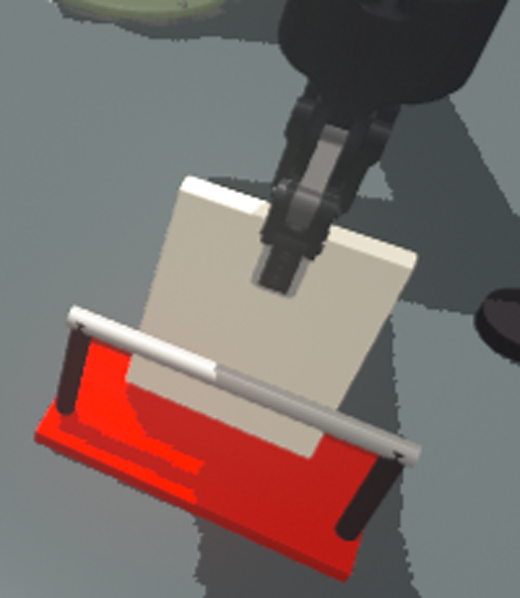

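The tile hangs between lip and bar with its foot just above the base (crop (255,450)). It is centred between the posts. I'll lower it gently until the foot touches.

Call:
{"method": "servo_tool", "body": {
  "plan": [
    {"x": 0, "y": 0, "z": 0.002, "turn": 0, "gripper": 255},
    {"x": 0, "y": 0, "z": 0.004, "turn": 0, "gripper": 255},
    {"x": 0, "y": 0, "z": 0.006, "turn": 0, "gripper": 255},
    {"x": 0, "y": 0, "z": 0.0075, "turn": 0, "gripper": 255},
    {"x": 0, "y": 0, "z": 0.0085, "turn": 0, "gripper": 255},
    {"x": 0, "y": 0, "z": 0.0085, "turn": 0, "gripper": 255}
  ],
  "newtons": 60
}}

```text
clock: 8.02
ee_pos: [542.9, 214.0, 122.7]
tool_rot: [-3.141, 0.0, 1.498]
contact_force: [0.4, -0.1, -5.3]
grip_width: 11.3
```

Call:
{"method": "servo_tool", "body": {
  "plan": [
    {"x": 0, "y": 0, "z": 0.001, "turn": 0, "gripper": 255},
    {"x": 0, "y": 0, "z": 0.0015, "turn": 0, "gripper": 255},
    {"x": 0, "y": 0, "z": 0.0015, "turn": 0, "gripper": 255}
  ],
  "newtons": 60
}}

```text
clock: 8.4
ee_pos: [543.3, 214.1, 122.4]
tool_rot: [3.141, 0.0, 1.498]
contact_force: [-2.4, -0.7, 5.6]
grip_width: 10.8
```

The force changed by about +10 N, so the foot is on the base. I'll open partway so both fingers still guard the tile.

Call:
{"method": "servo_tool", "body": {
  "plan": [
    {"x": 0, "y": 0, "z": 0, "turn": 0, "gripper": 195},
    {"x": 0, "y": 0, "z": 0, "turn": 0, "gripper": 185},
    {"x": 0, "y": 0, "z": 0, "turn": 0, "gripper": 175},
    {"x": 0, "y": 0, "z": 0, "turn": 0, "gripper": 165},
    {"x": 0, "y": 0, "z": 0, "turn": 0, "gripper": 165}
  ],
  "newtons": 20
}}

```text
clock: 9.02
ee_pos: [543.3, 214.1, 122.3]
tool_rot: [3.141, 0.0, 1.498]
contact_force: [-0.1, 0.3, -0.6]
grip_width: 30.3
```

```bash
python3 - <<'E'
from h import *
for n in('side','scene'): snap(n,n+'6')
crop('side6',190,90,310,220,4.5,'c7')
E
```

```text
(no output)
```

View pics/c7.png

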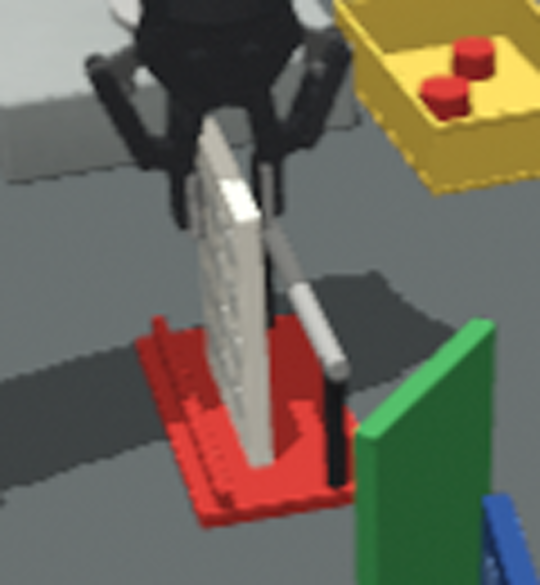

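The tile stands between the open pads, leaning slightly onto the -x finger. Moving the tool +y (rest +x) slowly will push it over onto the leading finger and then the bar.

Call:
{"method": "servo_tool", "body": {
  "plan": [
    {"x": 0, "y": 0.004, "z": 0, "turn": 0, "gripper": 165},
    {"x": 0, "y": 0.008, "z": 0, "turn": 0, "gripper": 165},
    {"x": 0, "y": 0.012, "z": 0, "turn": 0, "gripper": 165},
    {"x": 0, "y": 0.016, "z": 0, "turn": 0, "gripper": 165},
    {"x": 0, "y": 0.02, "z": 0, "turn": 0, "gripper": 165},
    {"x": 0, "y": 0.024, "z": 0, "turn": 0, "gripper": 165},
    {"x": 0, "y": 0.024, "z": 0, "turn": 0, "gripper": 165}
  ],
  "newtons": 20
}}

```text
clock: 10.0
ee_pos: [567.8, 212.3, 122.4]
tool_rot: [3.14, -0.0, 1.498]
contact_force: [0.5, -0.7, -0.2]
grip_width: 30.4
```

```bash
python3 - <<'E'
from h import *
for n in('side','scene'): snap(n,n+'7')
crop('side7',190,90,310,220,4.5,'c8')
E
```

```text
(no output)
```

View pics/c8.png

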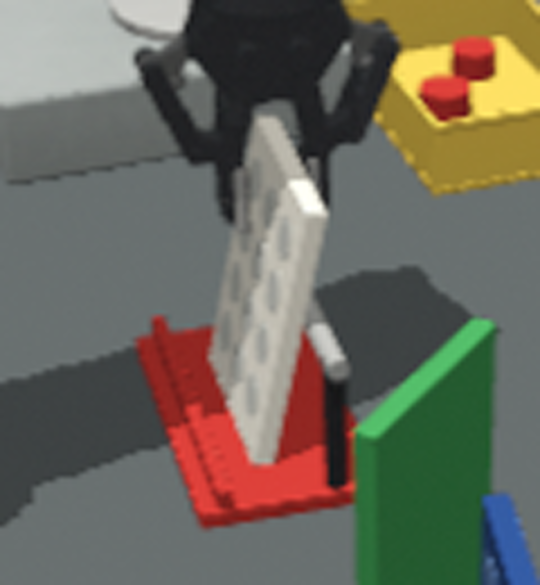

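The tile now leans on the leading finger with its foot in place, crop (262,460). I'll continue slowly.

Call:
{"method": "servo_tool", "body": {
  "plan": [
    {"x": 0, "y": 0.004, "z": 0, "turn": 0, "gripper": 165},
    {"x": 0, "y": 0.008, "z": 0, "turn": 0, "gripper": 165},
    {"x": 0, "y": 0.012, "z": 0, "turn": 0, "gripper": 165},
    {"x": 0, "y": 0.015, "z": 0, "turn": 0, "gripper": 165},
    {"x": 0, "y": 0.018, "z": 0, "turn": 0, "gripper": 165},
    {"x": 0, "y": 0.021, "z": 0, "turn": 0, "gripper": 165},
    {"x": 0, "y": 0.021, "z": 0, "turn": 0, "gripper": 165}
  ],
  "newtons": 20
}}

```text
clock: 10.98
ee_pos: [588.1, 210.7, 122.1]
tool_rot: [3.141, 0.0, 1.498]
contact_force: [-1.7, -0.3, 0.3]
grip_width: 30.1
```

```bash
python3 - <<'E'
from h import *
for n in('side','scene'): snap(n,n+'8')
crop('side8',190,90,310,220,4.5,'c9')
E
```

```text
(no output)
```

View pics/c9.png

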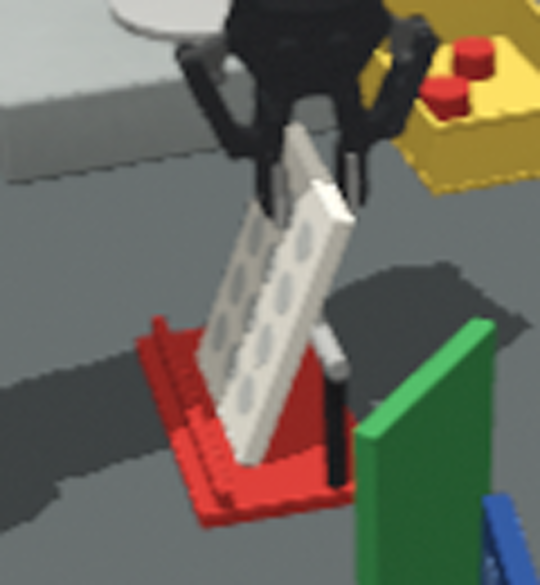

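The tile rests on the bar and the -x finger is touching its front. I'll open fully, then raise.

Call:
{"method": "servo_tool", "body": {
  "plan": [
    {"x": 0, "y": 0, "z": 0, "turn": 0, "gripper": 140},
    {"x": 0, "y": 0, "z": 0, "turn": 0, "gripper": 100},
    {"x": 0, "y": 0, "z": 0, "turn": 0, "gripper": 50},
    {"x": 0, "y": 0, "z": 0, "turn": 0, "gripper": 0},
    {"x": 0, "y": 0, "z": 0, "turn": 0, "gripper": 0},
    {"x": 0, "y": 0, "z": 0, "turn": 0, "gripper": 0}
  ],
  "newtons": 20
}}

```text
clock: 11.82
ee_pos: [588.2, 210.8, 122.3]
tool_rot: [3.141, 0.0, 1.498]
contact_force: [-0.3, 1.0, 1.0]
grip_width: 85.0
```

Call:
{"method": "servo_tool", "body": {
  "plan": [
    {"x": 0, "y": 0, "z": -0.015, "turn": 0, "gripper": 0},
    {"x": 0, "y": 0, "z": -0.035, "turn": 0, "gripper": 0},
    {"x": 0, "y": 0, "z": -0.06, "turn": 0, "gripper": 0},
    {"x": 0, "y": 0, "z": -0.09, "turn": 0, "gripper": 0},
    {"x": 0, "y": 0, "z": -0.12, "turn": 0, "gripper": 0},
    {"x": 0, "y": 0, "z": -0.14, "turn": 0, "gripper": 0},
    {"x": 0, "y": 0, "z": -0.14, "turn": 0, "gripper": 0}
  ],
  "newtons": 20
}}

```text
clock: 12.7
ee_pos: [589.3, 211.1, 265.1]
tool_rot: [3.136, -0.001, 1.498]
contact_force: [-0.4, -0.7, -0.6]
grip_width: 85.3
```

```bash
python3 - <<'E'
from h import *
for n in('side','scene','wrist'): snap(n,n+'9')
crop('side9',190,90,310,220,4.5,'c10');crop('scene9',320,120,500,340,2.7,'c11')
print(r.get_state()['ee_pos'],r.get_state()['contact_force'])
E
```

```text
[587.56534263 210.68947721 261.56452587] [-0.12255252  0.5200679  -0.3924169 ]
```

View pics/c10.png

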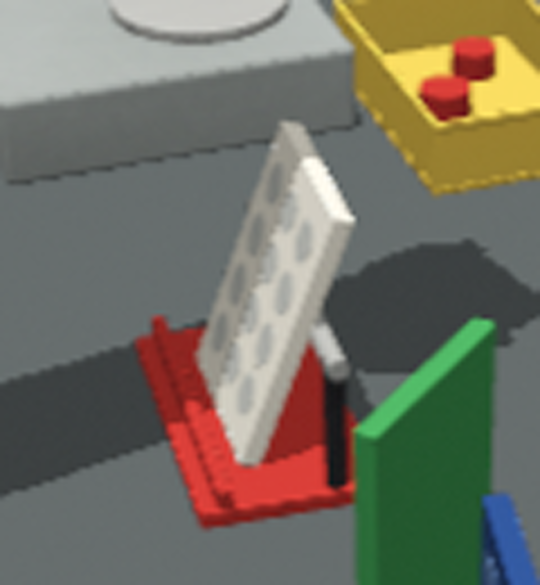

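View pics/c11.png

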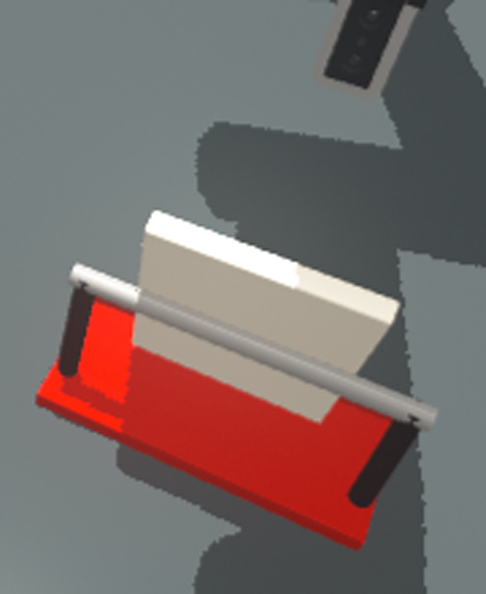

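View pics/wrist9.png

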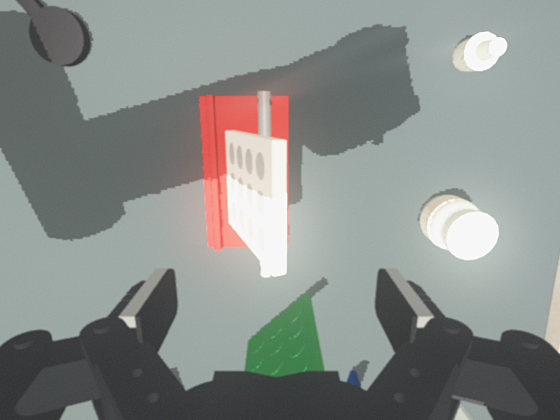

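View pics/scene9.png

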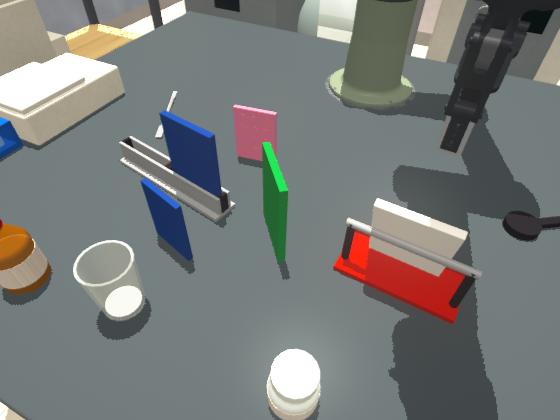

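Released: the tile leans on the bar. I'll quantify the pose and check it is static by comparing two images.

```bash
python3 - <<'E'
from h import *
from scipy.optimize import least_squares
from fit import w
S=ld('scene9');D=ld('side9');p=[550.1,213.7,-.071]
a=lambda u,v:np.array([320+u/2.7,120+v/2.7]);b=lambda u,v:np.array([190+u/4.5,90+v/4.5])
# local tile coords: pivot edge is (6,*,0), rests on z=10
obs=[(S,(6,-55,0),a(132,347)),(S,(6,55,0),a(322,422)),(S,(6,-55,150),a(145,232)),(S,(6,55,150),a(390,326)),(S,(-6,-55,150),a(155,210)),(S,(-6,55,150),a(400,303)),
(D,(-6,-55,150),b(327,222)),(D,(6,-55,150),b(355,218)),(D,(-6,55,150),b(283,122)),(D,(6,-55,0),b(262,463)),(D,(-6,-55,0),b(237,460))]
def X(q,P):
    x,y,yaw,t=q; P=np.array(P,float); u=P[0]-6; L=[x+u*np.cos(t)+P[2]*np.sin(t), P[1], 10-u*np.sin(t)+P[2]*np.cos(t)]
    c,s=np.cos(yaw),np.sin(yaw); return w(p,[(c*(L[0]-x)-s*L[1]+x,s*(L[0]-x)+c*L[1]+y,L[2])])
f=lambda q:np.concatenate([proj(c,X(q,P))[0]-uv for c,P,uv in obs])
o=least_squares(f,[0,0,0,.3],loss='soft_l1');q=o.x
print('pivot x,y',q[:2],'origin x',q[0]-6*np.cos(q[3]),'z',10+6*np.sin(q[3]),'yaw,tilt deg',np.degrees(q[2:]));print(f(q).reshape(-1,2).round(1).tolist())
n=snap('side','side10');print('diff',np.abs(n['image'][100:215,190:310].astype(int)-D['image'][100:215,190:310]).max())
z=ld('scene4');print('blue diff',(np.abs(ld('scene9')['image'][105:215,160:235].astype(int)-ld('scene0')['image'][105:215,160:235]).max(2)>40).sum())
E
```

```text
pivot x,y [-6.6074986  -1.06913613] origin x -12.174968564862366 z 12.23680087795532 yaw,tilt deg [-0.21013546 21.88841355]
[[-0.3, -1.4], [-0.4, 0.8], [-0.6, -0.4], [1.2, 0.4], [-0.4, -0.3], [0.9, -0.1], [1.5, -1.4], [0.2, 0.5], [-0.0, -0.9], [-1.0, 0.7], [-0.1, 0.5]]
diff 38
blue diff 231
```

Call:
{"method": "servo_tool", "body": {
  "plan": [
    {"x": 0, "y": 0, "z": -0.02, "turn": 0, "gripper": 0},
    {"x": 0, "y": 0, "z": -0.02, "turn": 0, "gripper": 0},
    {"x": 0, "y": 0, "z": -0.02, "turn": 0, "gripper": 0},
    {"x": 0, "y": 0, "z": -0.02, "turn": 0, "gripper": 0},
    {"x": 0, "y": 0, "z": -0.02, "turn": 0, "gripper": 0},
    {"x": 0, "y": 0, "z": -0.02, "turn": 0, "gripper": 0},
    {"x": 0, "y": 0, "z": -0.02, "turn": 0, "gripper": 0},
    {"x": 0, "y": 0, "z": -0.02, "turn": 0, "gripper": 0}
  ]
}}

```text
clock: 13.9
ee_pos: [587.5, 210.7, 281.3]
tool_rot: [-3.141, 0.001, 1.498]
contact_force: [0.1, 0.7, -0.3]
grip_width: 85.2
```

```bash
python3 - <<'E'
from h import *
n=snap('side','side11')['image'];o=ld('side9')['image'];s=snap('scene','scene11')['image'];s0=ld('scene0')['image']
g=lambda i:cv2.cvtColor(i,cv2.COLOR_BGR2GRAY).astype(np.float32)
print('white shift',cv2.phaseCorrelate(g(o)[110:200,225:275],g(n)[110:200,225:275]))
for im in(s0,s):
    h=cv2.cvtColor(im,cv2.COLOR_BGR2HSV);m=cv2.inRange(h,(105,120,30),(130,255,255))[100:212,160:222];k=cv2.findNonZero(m);print(cv2.boundingRect(k),cv2.countNonZero(m))
E
```

```text
white shift ((-0.008882390147935126, -0.0052015530911830865), 1.0018207070562575)
(0, 10, 61, 102) 3359
(0, 10, 61, 102) 3359
```

The white tile is static and the blue one hasn't moved, so I'm handing in.

```bash
python3 -c "
from workcell import r
print(r.close_job())"
```

```text
the job is handed in; nothing more can be done
None
```

The white tile is leaning on the red rest and released, and the job is handed in at about 14 s of the 48 s. No verdict was reported.

I gripped it from above and carried it high over the green tile. I set its foot upright on the red base and opened the jaws partway. I then tipped it slowly onto the bar between the fingers, opened fully and raised the gripper clear.

Last checks, all from images, so good to about 2 mm:
- **White tile pose:** its origin is at about x -12, y -1, z 12 mm in the rest frame. It leans 22° back, is square to the bar within 0.5°, and sits within every limit.
- **White tile at rest:** it moved less than 0.02 px between two images about 1.2 s apart.
- **Blue tile:** its outline is identical before and after.
- **Robot:** it is clear of everything.

Two things did not go as planned. The first move call was refused because I left out the z values, and nothing moved. While tipping, the foot slid about 4 mm toward the lip. A raw pixel difference also showed changes around both tiles, probably from shadows, the arm and the white tile leaving the rack, but the more specific checks above found no movement.

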